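# Bring the ball dish round to the open jar

### The arm

A 7-joint arm with a two-finger parallel gripper is mounted at the origin on the work surface. World frame = base frame: x ahead of the robot, y to its left, z up, the work surface at z = 0. Lengths are in mm, angles in rad, forces in N, time in s.
With the tool pointing down it reaches from about 375 to 925 mm from the base axis. Payload 3.1 kg.
Tool frame: the origin (TCP) lies at the very end of the fingers, on their centre line; the grasp point (between the pads) lies 19 mm behind it; z points along the fingers, y is the line along which they close (so a half turn about z gives the same grasp; the last joint's range is limited). The gripper opens to 85 mm and grips with 20 to 120 N. Pads are 22 mm wide; open, the fingers measure 114 mm over their backs; the gripper's body (76 mm by 85 mm) begins 54 mm behind the grasp point. The pads swing forward as they close: fully open they stand 13 mm farther back than shut.
Start: joints at [1.221, 0.383, 0.044, 1.598, -0.018, 1.161, -0.05], TCP at [161.966, -629.5, 231.269] pointing down, gripper open.
Joint ranges: [-2.61, 2.61], [-0.41, 2.15], [-1.48, 1.57], [0, 2.5], [-1.57, 4.71], [0.05, 1.97], [-2.85, 2.85]. Speed limits (rad/s): [2.79, 2.79, 3.14, 3.14, 3.14, 3.14, 3.14].

### API

Orientations are given as [roll, pitch, yaw] about the fixed x, y, z axes, in that order (R = Rz(yaw) Ry(pitch) Rx(roll)).
In Python, from cell import sensors, cams, finish_job gives the robot as it stands.
- The arm moves only by the tool arm_command, never from a script. Its arguments are lists of equal length, an entry for each row: "travel": the shift along the tool's x, y, z in cm, a list of three; "turn": the turn, a rotation vector about the tool's x, y, z in degrees, a list of three; "claw": the finger opening in cm, from 0 to 8.54. A call has exactly 8 rows; each row is the pose to reach, as a shift and turn from the pose commanded when the call began, along the tool's axes at that moment; what a row does not reach only later rows make up. A row lasts 1/8 s, in which the tool goes at most 62.5 mm and 10.7 degrees, less where a joint would pass 70% of its speed; a pose out of reach is approached as far as the arm can. A call with a gripper value outside its range is refused whole. The fingers move at their own pace and stop on an object; "grip_force" is the grip in N (left out, the last holds). Time passes only in rows, so rows that repeat a pose let the fingers close, or fill a call up. It gives the time, the measured TCP pose, the force and the opening at its end, in the units of the state.
- sensors.get_state(): the state, without advancing time (a new reading comes with each control period).
- cams.capture(name): name is "scene" or "side" or "wrist"; returns the picture (420x560x3 uint8, red, green, blue); there is no depth.
- cams.camera_info(name): a dict with "camera_matrix" (3x3 intrinsics, pixels), "rvec" (rotation vector, rad) and "tvec" (3), from world to camera coordinates, as OpenCV has them. Camera axes: x right, y down, z forward; pixel columns grow to the right and rows downward; lengths in mm; the calibration is good to about 2 mm. A picture is of the moment at which its call begins: read the wrist's pose just before it. camera_info takes no time and is no camera call; for the wrist camera it gives the pose at the moment of the call.
- finish_job(): hands the job in, once; it reports no verdict.
The state is a dict: "clock": time; "q": joint angles; "joint_velocities": joint speeds; "tau": joint torques, N m; "tool_pos": TCP position; "ee_rot": TCP orientation; "contact_force": force on the tool from outside, world axes, zero at the start; "moment": the same for the moment, N m; "gripper_width": finger opening in mm.
Only numpy, scipy, OpenCV 4.12 (cv2) and the standard library are available. Lean on these libraries where they do the work, as an engineer would, in place of code of your own. Each camera call takes 0.05 s, during which the arm holds its last target. There are 200 camera calls.

### The job

On the wooden board, take the ball dish by the grip of its arched handle and lift it straight up until it is higher than the open jar beside it; then, above its seat, turn it a quarter turn so that its spout points at the open jar (not at the lidded one), and move it across until the tip of the spout is over the middle of the jar's mouth, a few centimetres above the rim. Keep the dish level and the wooden ball in the middle of the dish the whole time, inside the ring marked there, touch neither jar and disturb nothing else. Finish while still holding the dish there, level and still, ready to tip: do not put it down or let go.

Things in the scene. Friction and masses are not known exactly. Their poses are not given: they have to be found in the camera images.
- dish_grip (a point): centre of the dish's wooden grip: flat-sided bar 14 mm thick (x), 70 long (y), 20 high, on top of a brass arch, 118 mm above the dish's underside, over its middle. Axes are the dish's: x along the spout, y along the bar, z up. Take it from above, fingers closing along x. The arch's legs (8 mm rod) stand at y = +-70 mm; 58 mm are free between bar and ball.
- dish: loose aluminium dish, diameter 139 mm, rim 30 mm high, 0.3 kg, balanced under its grip; origin in the middle of its underside, axes as for dish_grip. The floor is a shallow cone, 10 degrees up from the middle: the ball stays there if the dish is level and moved gently. A ring of radius 20 mm marks the middle. The rim is open at +x, where a flat spout 60 mm wide sticks out.
- dish_mid (a point): middle of the dish's floor (lowest point of the cone), 6 mm above its underside
- dish_lip (a point): tip of the dish's spout, 92 mm from the dish's middle along its x axis, 18 mm above its underside (the floor of the spout)
- ball_center (a point): centre of the loose wooden ball, diameter 44 mm, about 35 g, lying in the middle of the dish at the start
- board: fixed wooden board, 270 x 500 x 18 mm, origin at the middle of its underside on the counter. z up; its long side runs along its y axis. In its middle is the seat; the two jars stand at y = +170 mm and y = -170 mm (x = 0), either way round. At the start the dish's spout points roughly along the board's +x.
- seat (a point): centre of the top of the round cork seat (diameter 104 mm, 24 mm above the counter) on which the dish stands at the start; axes as the board's
- jar_mouth (a point): centre of the mouth of the open white ceramic jar, level with its rim, 118 mm above the counter; the mouth is 92 mm wide inside
- jar: open white ceramic jar without a lid, outer diameter 100 mm, 100 mm high, fixed on the board; origin at the middle of its underside
- lidded_jar: the same white jar closed by a lid with a round knob, outer diameter 104 mm, 130 mm high over all, fixed on the board at the other side of the dish; origin at the middle of its underside. Leave it alone.
- tin: bystander: small aluminium tin, diameter 48 mm, 28 mm high, loose on the board; origin under its middle
- scoop: bystander: small white plastic measuring cup, diameter 52 mm, 40 mm high, loose on the board; origin under its middle
- peg: bystander: wooden clothes peg, 72 mm long, 12 mm high, lying loose on the board; origin under its middle
- bowl: bystander: white ceramic bowl, diameter 130 mm, 50 mm high, on the counter to the robot's left; origin under its middle
- stain_jar: bystander: glass jar with a steel cap, diameter 70 mm, 90 mm high, on the counter to the robot's right; origin under its middle
Not all that is in view belongs to the job. Leave any purple look-alike of the dish alone. What is shaped like the part that bears ball_center but pink is not meant.

How it is judged:
By the outcome, as a careful person would: the job done as asked, in the order asked, and still so for the second after the job is handed in, while the arm keeps its last pose, push and grip.
It also fails if it takes over 38 s, if anything falls off the work surface, if the arm or the gripper's body presses on something with over 40 N, if the wrist force passes 120 N, or if a joint passes its speed limit or range.

## Working session

There is one attempt and no reset: what is moved stays moved. The work goes in short steps, Python scripts to look and compute and a tool call to move; the robot and the scene stay as the last step left them, time stands still between calls to the robot, and variables do not carry over. Pictures are saved under pics/ and viewed, on a budget of 10 in all, crops included, one or two more only if the job needs it, and the job is handed in when it is done.

Besides the shell and the picture viewer there is one more tool, called after "Emit:" by a JSON object that holds its "op" and its "data". arm_command: Moves the arm, as the interface text tells. Its arguments: {"type":"object","properties":{"travel":{"type":"array"},"turn":{"type":"array"},"claw":{"type":"array"},"grip_force":{"type":"number"}},"required":["travel","turn","claw"]}

```bash
mkdir -p pics; cat > h.py <<'E'
import numpy as np, cv2
from cell import sensors, cams, finish_job
from scipy.spatial.transform import Rotation as R
def cap(n,f=None):
    ci=cams.camera_info(n); im=cams.capture(n)
    if f: cv2.imwrite('pics/'+f,im[:,:,::-1])
    return im,ci
def ray(ci,u,v):
    M=cv2.Rodrigues(np.array(ci['rvec'],float))[0]; t=np.array(ci['tvec'],float).ravel()
    d=M.T@np.linalg.inv(np.array(ci['camera_matrix']))@[u,v,1]; return -M.T@t,d
def onz(ci,u,v,z):
    c,d=ray(ci,u,v); return c+d*(z-c[2])/d[2]
def proj(ci,p):
    return cv2.projectPoints(np.array(p,float).reshape(-1,1,3),np.array(ci['rvec'],float),np.array(ci['tvec'],float),np.array(ci['camera_matrix'],float),None)[0].reshape(-1,2)
def two(c1,p1,c2,p2):
    a,d=ray(c1,*p1);b,e=ray(c2,*p2);s=np.linalg.lstsq(np.c_[d,-e],b-a,rcond=None)[0]
    P,Q=a+d*s[0],b+e*s[1]; return (P+Q)/2,np.linalg.norm(P-Q)
E
python3 - <<'E'
from h import *
a,ca=cap('scene');b,cb=cap('side')
cv2.imwrite('pics/a.png',a[:,:,::-1]);cv2.imwrite('pics/b.png',b[:,:,::-1])
np.savez('c0.npz',a=a,b=b)
for c in(ca,cb): print(ray(c,280,210))
print(sensors.get_state())
E
```

```text
(array([1502.25280419,  312.92995976, 1555.99472097]), array([-0.54010103, -0.1782912 , -0.82261632]))
(array([ 432.86775753, -920.35261165,  816.50552743]), array([ 0.08494854,  0.80040602, -0.59351497]))
{'clock': 0.1, 'q': array([ 1.22114078,  0.38379696,  0.04383834,  1.59944437, -0.01786764,
        1.16121832, -0.04988227]), 'joint_velocities': array([ 7.45572710e-05, -4.31651204e-03,  9.54268139e-04, -5.55819983e-03,
        4.08944229e-04, -5.39405492e-04, -1.31625260e-03]), 'tau': array([ 2.50822646e-03, -4.34732544e+01,  1.02927368e+00, -2.50455844e+01,
        1.09703475e-02,  5.54690385e-03,  4.16297866e-06]), 'tool_pos': array([ 161.74957466, -628.64796705,  229.97187585]), 'ee_rot': array([-3.13912314e+00,  1.61821647e-04,  2.51964224e-01]), 'contact_force': array([ 0.17566916, -0.42586108,  0.59075625]), 'moment': array([ 0.03998805,  0.02031542, -0.01732645]), 'gripper_width': 85.4034744791283}
```

View pics/a.png

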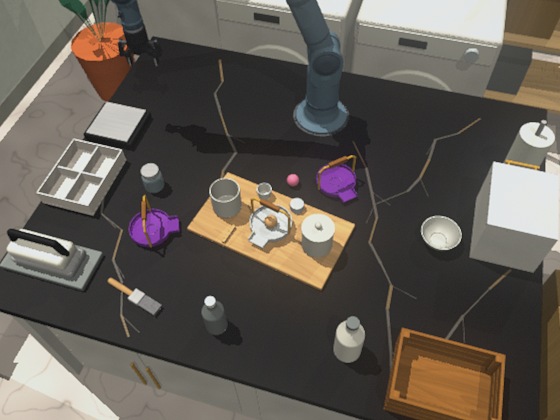

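View pics/b.png

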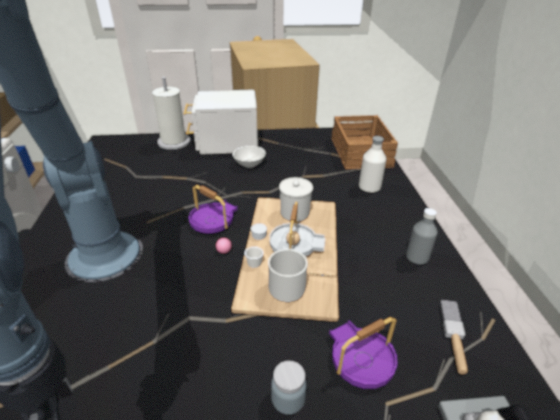

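The scene view shows the board with the aluminium dish and its ball at about (270,222). The open jar is at (225,197) and the lidded jar at (318,235).

Things that could be taken for the dish:
- Aluminium dish on the board, scene (270,222): this is the one.
- Purple look-alike at (153,228): not it.
- Purple look-alike at (338,180): not it.
- Pink ball at (293,180): not the wooden ball.

Next I'll measure the board and check the choice in one close crop.

```bash
python3 - <<'E'
from h import *
z=np.load('c0.npz');out=[]
for n,k,box in(('scene','a',(180,165,180,125)),('side','b',(230,170,120,150))):
    im=z[k];ci=cams.camera_info(n);x,y,w,h=box
    hsv=cv2.cvtColor(im,cv2.COLOR_RGB2HSV);m=cv2.inRange(hsv,(8,60,90),(25,200,255))
    mm=np.zeros_like(m);mm[y:y+h,x:x+w]=m[y:y+h,x:x+w]
    mm=cv2.morphologyEx(mm,cv2.MORPH_OPEN,np.ones((3,3)))
    c=max(cv2.findContours(mm,0,2)[0],key=cv2.contourArea)
    hull=cv2.convexHull(c)[:,0]
    P=np.array([onz(ci,u,v,18)[:2] for u,v in hull],np.float32)
    print(n,cv2.minAreaRect(P),cv2.boxPoints(cv2.minAreaRect(P)).round().tolist())
    s=cv2.resize(im[y:y+h,x:x+w],None,fx=400/w,fy=400/w,interpolation=2)
    o=np.zeros((600,400,3),np.uint8);o[:min(600,s.shape[0])]=s[:600];out.append(o)
cv2.imwrite('pics/c.png',np.hstack(out)[:,:,::-1])
E
```

```text
scene ((563.4979248046875, -41.20220947265625), (519.8834228515625, 278.0443115234375), 79.15312957763672) [[378.0, -270.0], [651.0, -323.0], [749.0, 188.0], [476.0, 240.0]]
side ((559.8931884765625, -45.020294189453125), (541.2203369140625, 276.4073486328125), 78.9844970703125) [[373.0, -284.0], [644.0, -337.0], [747.0, 194.0], [476.0, 247.0]]
```

View pics/c.png

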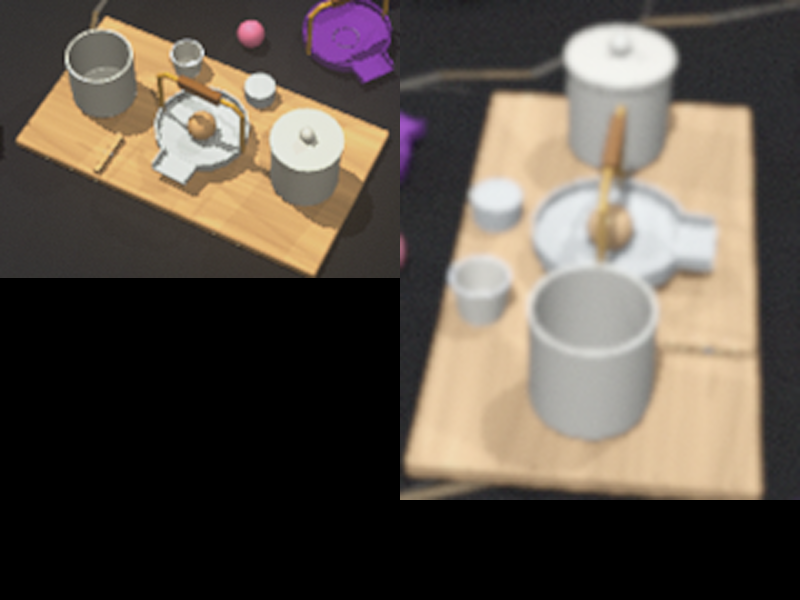

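The crop confirms the choice: the aluminium dish with the wooden ball is at scene (270,222), spout towards board +x. The open jar is on the board's -y side. I'll go above the dish for a close look.

Emit:
{"op": "arm_command", "data": {"travel": [[2,-1.7,-1],[5,-4.4,-2.5],[8.8,-7.7,-4.5],[13,-11.4,-6],[17.2,-15.1,-8],[21.4,-18.8,-9],[25.6,-22.5,-10],[29.8,-26.2,-10]], "turn": [[0,0,-3],[0,0,-8],[0,0,-13],[0,0,-18],[0,0,-23],[0,0,-28],[0,0,-33],[0,0,-38]], "claw": [8.5,8.5,8.5,8.5,8.5,8.5,8.5,8.5], "grip_force": 40}}

```text
clock: 1.1
tool_pos: [386.3, -300.0, 332.0]
ee_rot: [3.14, 0.0, 0.918]
contact_force: [0.8, 0.3, -0.4]
gripper_width: 84.8
```

Emit:
{"op": "arm_command", "data": {"travel": [[5,-0.3,0],[10,-0.7,0],[15,-1.1,0],[20,-1.4,0],[24.5,-1.7,0],[28,-2,0],[30,-2.1,0],[30.8,-2.2,0]], "turn": [[0,0,-4],[0,0,-8],[0,0,-12],[0,0,-16],[0,0,-20],[0,0,-24],[0,0,-26],[0,0,-27]], "claw": [8.5,8.5,8.5,8.5,8.5,8.5,8.5,8.5]}}

```text
clock: 2.1
tool_pos: [555.7, -43.4, 330.8]
ee_rot: [-3.141, 0.0, 1.388]
contact_force: [0.0, -0.0, -0.3]
gripper_width: 85.0
```

```bash
python3 - <<'E'
from h import *
s=sensors.get_state();print(s['tool_pos'],s['ee_rot'],s['q'],s['joint_velocities'].max())
im,ci=cap('wrist','d.png');np.savez('d.npz',im=im,**{k:np.array(v) for k,v in ci.items()})
print(ray(ci,280,210),ci['camera_matrix'])
E
```

```text
[555.68652028 -43.39868759 330.80972457] [-3.14051802e+00  9.54588099e-05  1.38783243e+00] [ 0.52221207  0.18132815 -0.58358825  1.67459593  0.10265995  1.31753261
 -0.26267825] 0.057824731074660594
(array([569.42809682,  35.08803566, 473.30122495]), array([-0.06087794, -0.29400467, -0.95395084])) [[353.53833698   0.         282.07929978]
 [  0.         353.53833698 214.06910102]
 [  0.           0.           1.        ]]
```

View pics/d.png

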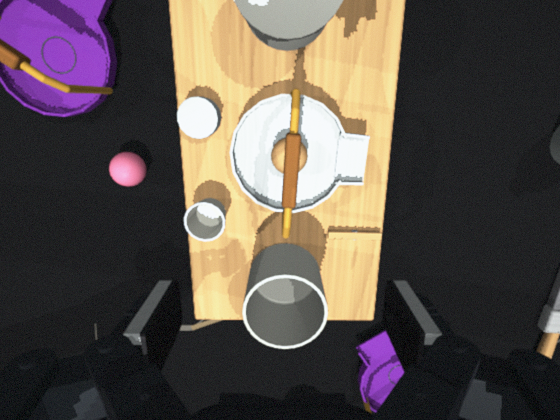

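The wrist view shows the bar centre at about (291,171), the dish rim centre at (288,152) and the spout tip edge from (368,136) to (363,185). The jar mouth is at (285,311) and the ball at (289,153). Next I'll measure these with masks.

```bash
python3 - <<'E'
from h import *
z=np.load('d.npz');im=z['im'];ci={k:z[k] for k in('camera_matrix','rvec','tvec')}
hsv=cv2.cvtColor(im,cv2.COLOR_RGB2HSV)
for p in[(150,291),(190,290),(105,296),(222,287),(153,278),(150,300)]:print(p,hsv[p],im[p])
roi=np.zeros(im.shape[:2],np.uint8);roi[120:225,270:312]=255
m=cv2.inRange(hsv,(5,150,40),(13,255,190))&roi
m=cv2.morphologyEx(m,cv2.MORPH_OPEN,np.ones((5,5)))
c=max(cv2.findContours(m,0,2)[0],key=cv2.contourArea);r=cv2.minAreaRect(c);print('bar',r)
P=np.array([onz(ci,*p,152)[:2] for p in c[:,0]],np.float32);print('bar152',cv2.minAreaRect(P))
q=cv2.boxPoints(r);W=np.array([onz(ci,*p,152) for p in q]);print(W.round(1))
for n,u,v,h in[('dish rim',288,152,54),('lipA',368,136,42),('lipB',363,185,42),('ball',289,153,60)]:print(n,onz(ci,u,v,h).round(1))
# jar mouth: bright rim in roi
g=im.min(2);roi[:]=0;roi[265:355,235:335]=255
mm=((g>190).astype(np.uint8)*255)&roi
pts=np.column_stack(np.nonzero(mm)[::-1]).astype(np.float32);h=cv2.convexHull(pts)
Q=np.array([onz(ci,*p,118)[:2] for p in h[:,0]],np.float32);print('jar',cv2.fitEllipse(Q),cv2.fitEllipse(h))
# board
b=cv2.inRange(hsv,(8,50,110),(28,190,255));c=max(cv2.findContours(b,0,2)[0],key=cv2.contourArea)
B=np.array([onz(ci,*p,18)[:2] for p in c[:,0]],np.float32);print('board',cv2.minAreaRect(B))
for n,(u,v) in dict(L1=(175,80),L2=(196,318),R1=(402,60),R2=(375,318)).items():print(n,onz(ci,u,v,18).round(1))
E
```

```text
(150, 291) [ 15 159 191] [191 133  72]
(190, 290) [ 15 160 186] [186 127  69]
(105, 296) [ 20 169 204] [204 157  69]
(222, 287) [ 25 155 247] [247 223  97]
(153, 278) [ 18 114 230] [230 188 127]
(150, 300) [ 17 119 163] [163 129  87]Traceback (most recent call last):
  File "<stdin>", line 8, in <module>
ValueError: max() iterable argument is empty
```

```bash
cat > m.py <<'E'
from h import *
z=np.load('d.npz');im=z['im'];ci={k:z[k] for k in('camera_matrix','rvec','tvec')}
hsv=cv2.cvtColor(im,cv2.COLOR_RGB2HSV)
for v in (128,140,150,170,180,200,206,212):print(v,[tuple(map(int,hsv[v,u])) for u in range(279,303,2)])
roi=np.zeros(im.shape[:2],np.uint8);roi[120:225,270:312]=255
m=cv2.inRange(hsv,(5,140,40),(16,255,215))&roi
m=cv2.morphologyEx(m,cv2.MORPH_OPEN,np.ones((5,5)))
c=max(cv2.findContours(m,0,2)[0],key=cv2.contourArea);r=cv2.minAreaRect(c);print('bar',r)
P=np.array([onz(ci,*p,152)[:2] for p in c[:,0]],np.float32);print('bar152',cv2.minAreaRect(P))
for n,u,v,h in[('dish rim',288,152,54),('lipA',368,136,42),('lipB',363,185,42),('ball',289,153,60)]:print(n,onz(ci,u,v,h).round(1))
g=im.min(2);roi[:]=0;roi[265:355,235:335]=255
mm=((g>190).astype(np.uint8)*255)&roi
mm=cv2.morphologyEx(mm,cv2.MORPH_CLOSE,np.ones((3,3)));c=max(cv2.findContours(mm,0,1)[0],key=len)
h=cv2.convexHull(c).astype(np.float32)
Q=np.array([onz(ci,*p,118)[:2] for p in h[:,0]],np.float32);print('jar',cv2.minEnclosingCircle(Q),cv2.boundingRect(h))
for n,(u,v) in dict(L1=(175,80),L2=(196,318),R1=(402,60),R2=(375,318)).items():print(n,onz(ci,u,v,18).round(1))
E
python3 m.py
```

```text
128 [(96, 5, 251), (102, 5, 253), (99, 11, 239), (101, 12, 240), (99, 19, 226), (18, 44, 172), (21, 171, 235), (23, 160, 248), (22, 164, 243), (19, 150, 194), (100, 19, 165), (99, 11, 232)]
140 [(19, 56, 109), (18, 119, 129), (15, 113, 151), (17, 119, 126), (14, 157, 175), (14, 161, 193), (15, 159, 192), (14, 162, 190), (14, 156, 196), (14, 160, 193), (15, 160, 166), (15, 4, 122)]
150 [(18, 113, 233), (18, 110, 232), (18, 111, 237), (14, 145, 146), (15, 162, 181), (15, 160, 193), (15, 159, 191), (15, 163, 189), (14, 159, 194), (14, 157, 195), (14, 155, 146), (16, 112, 196)]
170 [(17, 102, 200), (17, 119, 219), (16, 125, 184), (14, 165, 168), (15, 156, 194), (15, 165, 192), (14, 163, 189), (14, 160, 191), (15, 160, 190), (15, 164, 154), (16, 76, 177), (84, 5, 239)]
180 [(98, 4, 251), (96, 5, 254), (11, 71, 147), (15, 163, 182), (15, 160, 194), (15, 159, 192), (14, 161, 188), (15, 163, 188), (14, 159, 184), (9, 39, 175), (98, 4, 254), (98, 4, 251)]
200 [(99, 10, 244), (97, 10, 232), (15, 171, 166), (14, 160, 190), (14, 162, 187), (14, 159, 188), (14, 163, 196), (15, 161, 199), (12, 113
[... 230 characters left out ...]
, 19, 105)]
212 [(13, 74, 163), (16, 65, 165), (18, 159, 117), (20, 165, 234), (25, 151, 248), (21, 168, 238), (19, 100, 198), (84, 5, 239), (30, 8, 226), (18, 45, 187), (16, 87, 162), (16, 111, 168)]
bar ((290.97076416015625, 170.02615356445312), (14.366735458374023, 72.72119140625), 3.1798300743103027)
bar152 ((565.5737915039062, -28.954975128173828), (67.56131744384766, 13.027122497558594), 76.4538803100586)
dish rim [565.1 -25.3  54. ]
lipA [662.5 -25.7  42. ]
lipB [649.9 -84.5  42. ]
ball [566.1 -25.8  60. ]
jar ((529.0678100585938, -198.3819122314453), 49.72536087036133) (242, 275, 86, 74)
L1 [446.1  79.3  18. ]
L2 [ 385.3 -249.2   18. ]
R1 [716.9  51.7  18. ]
R2 [ 649.2 -298.    18. ]
```

Emit:
{"op": "arm_command", "data": {"travel": [[0.3,0.1,2],[0.6,0.2,4.5],[0.9,0.4,7],[1.2,0.5,9.5],[1.5,0.6,12],[1.6,0.7,13.5],[1.6,0.7,14],[1.6,0.7,14]], "turn": [[0,0,1],[0,0,2],[0,0,3],[0,0,3],[0,0,3],[0,0,3],[0,0,3],[0,0,3]], "claw": [8,7,6,5,5,5,5,5]}}

```text
clock: 3.15
tool_pos: [565.6, -30.2, 191.6]
ee_rot: [3.141, 0.0, 1.333]
contact_force: [-0.0, -0.2, 0.8]
gripper_width: 50.1
```

```bash
python3 - <<'E'
from h import *
s=sensors.get_state();print(s['tool_pos'],s['ee_rot'])
im,ci=cap('wrist','e.png');np.savez('e.npz',im=im,**{k:np.array(v) for k,v in ci.items()})
print(proj(ci,[[565.6,-29,152],[565.6,-29,132]]))
hsv=cv2.cvtColor(im,cv2.COLOR_RGB2HSV)
m=cv2.inRange(hsv,(5,140,40),(16,255,230));roi=np.zeros_like(m);u,v=proj(ci,[565.6,-29,152])[0].astype(int);roi[max(v-100,0):v+100,u-50:u+50]=255
m=cv2.morphologyEx(m&roi,cv2.MORPH_OPEN,np.ones((7,7)))
c=max(cv2.findContours(m,0,2)[0],key=cv2.contourArea);print('bar',cv2.minAreaRect(c))
P=np.array([onz(ci,*p,152)[:2] for p in c[:,0]],np.float32);print('bar152',cv2.minAreaRect(P))
E
```

```text
[565.61172977 -30.1700559  191.59017257] [3.14120800e+00 2.35972130e-04 1.33300904e+00]
[[283.01014301 246.19224026]
 [282.89810429 233.20509821]]
bar ((283.0, 243.0), (112.0, 24.0), 90.0)
bar152 ((565.6640625, -28.887523651123047), (67.62551879882812, 12.992473602294922), 76.415283203125)
```

View pics/e.png

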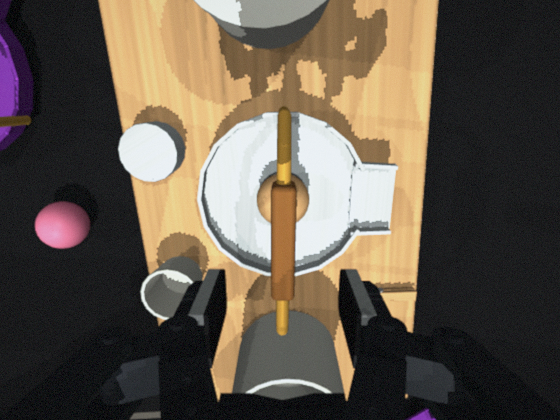

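The bar stands vertical at (283,243), midway between the fingers. Measured position is (565.7,-28.9), which matches the first look. Descending now.

Emit:
{"op": "arm_command", "data": {"travel": [[0.1,0,1],[0.1,0,2.2],[0.1,0,3.5],[0.1,0,4.7],[0.1,0,5.7],[0.1,0,6.4],[0.1,0,6.8],[0.1,0,6.8]], "turn": [[0,0,0],[0,0,0],[0,0,0],[0,0,0],[0,0,0],[0,0,0],[0,0,0],[0,0,0]], "claw": [5,5,5,5,5,5,5,5]}}

```text
clock: 4.2
tool_pos: [565.6, -28.5, 123.1]
ee_rot: [-3.141, -0.0, 1.334]
contact_force: [0.3, -0.1, -0.4]
gripper_width: 49.9
```

Emit:
{"op": "arm_command", "data": {"travel": [[0,0,0],[0,0,0],[0,0,0],[0,0,0],[0,0,0],[0,0,0],[0,0,0],[0,0,0]], "turn": [[0,0,0],[0,0,0],[0,0,0],[0,0,0],[0,0,0],[0,0,0],[0,0,0],[0,0,0]], "claw": [4.2,3.5,2.9,2.4,2.1,1.9,1.75,1.65], "grip_force": 30}}

```text
clock: 5.2
tool_pos: [565.7, -28.6, 123.3]
ee_rot: [3.142, -0.0, 1.334]
contact_force: [-0.3, -0.4, 0.7]
gripper_width: 16.8
```

Emit:
{"op": "arm_command", "data": {"travel": [[0,0,0],[0,0,0],[0,0,0],[0,0,0],[0,0,0],[0,0,0],[0,0,0],[0,0,0]], "turn": [[0,0,0],[0,0,0],[0,0,0],[0,0,0],[0,0,0],[0,0,0],[0,0,0],[0,0,0]], "claw": [1.55,1.5,1.45,1.4,1.35,1.3,1,0.5], "grip_force": 40}}

```text
clock: 6.2
tool_pos: [566.1, -28.4, 123.6]
ee_rot: [3.141, -0.0, 1.334]
contact_force: [1.4, -0.6, 0.7]
gripper_width: 13.5
```

```bash
cat > look.py <<'E'
from h import *
import sys
s=sensors.get_state();print(s['clock'],s['tool_pos'],s['ee_rot'],s['contact_force'],s['moment'],s['gripper_width'])
o=[cap(n)[0] for n in ('wrist','scene','side')]
W=cv2.resize(o[0],(800,600))[200:600] if 0 else o[0]
x=cv2.resize(o[1][165:290,180:360],(400,278),interpolation=2);y=cv2.resize(o[2][150:320,220:350],(212,278),interpolation=2)
C=np.zeros((600,800,3),np.uint8);C[:320,:427]=cv2.resize(W,(427,320));C[320:598,:400]=x;C[320:598,400:612]=y
cv2.imwrite('pics/'+sys.argv[1],C[:,:,::-1]);np.savez(sys.argv[1]+'.npz',w=o[0],a=o[1],b=o[2])
E
python3 look.py f.png
```

```text
6.2 [566.13282167 -28.44532031 123.59880359] [ 3.14064900e+00 -3.21387613e-04  1.33408256e+00] [ 1.39147804 -0.59904036  0.70941406] [ 0.07165011 -0.37220899  0.06585571] 13.463055146777437
```

View pics/f.png

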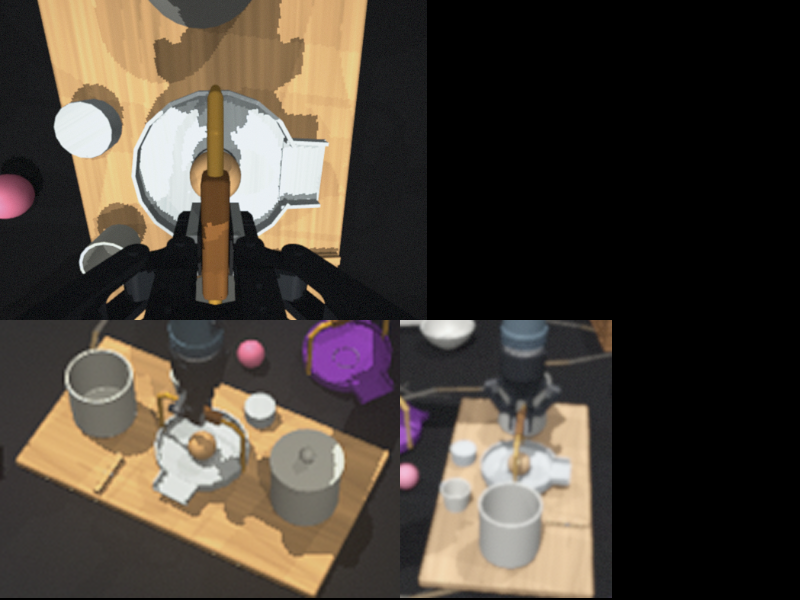

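The bar is held (opening 13.5 mm), and the ball is still in the middle in the wrist and scene views. Lifting gently.

Emit:
{"op": "arm_command", "data": {"travel": [[0,0,0],[0,0,0],[0,0,-0.2],[0,0,-0.6],[0,0,-1.3],[0,0,-2.3],[0,0,-3.5],[0,0,-4.7]], "turn": [[0,0,0],[0,0,0],[0,0,0],[0,0,0],[0,0,0],[0,0,0],[0,0,0],[0,0,0]], "claw": [0.5,0.5,0.5,0.5,0.5,0.5,0.5,0.5], "grip_force": 60}}

```text
clock: 7.35
tool_pos: [565.9, -28.5, 171.5]
ee_rot: [3.141, -0.0, 1.334]
contact_force: [0.8, -0.4, -4.8]
gripper_width: 13.2
```

Emit:
{"op": "arm_command", "data": {"travel": [[0,0,-1.2],[0,0,-2.4],[0,0,-3.6],[0,0,-4.7],[0,0,-5.6],[0,0,-6.3],[0,0,-6.7],[0,0,-6.9]], "turn": [[0,0,0],[0,0,0],[0,0,0],[0,0,0],[0,0,0],[0,0,0],[0,0,0],[0,0,0]], "claw": [0.5,0.5,0.5,0.5,0.5,0.5,0.5,0.5]}}

```text
clock: 8.35
tool_pos: [565.6, -28.6, 239.3]
ee_rot: [-3.141, -0.0, 1.334]
contact_force: [-0.2, 0.2, -4.6]
gripper_width: 13.3
```

```bash
python3 look.py g.png
```

```text
8.35 [565.61197933 -28.55957247 239.31998557] [-3.14138016e+00 -3.89527732e-05  1.33386988e+00] [-0.154093    0.15220183 -4.55157554] [ 0.06353828 -0.05594086 -0.02228267] 13.281123879891213
```

View pics/g.png

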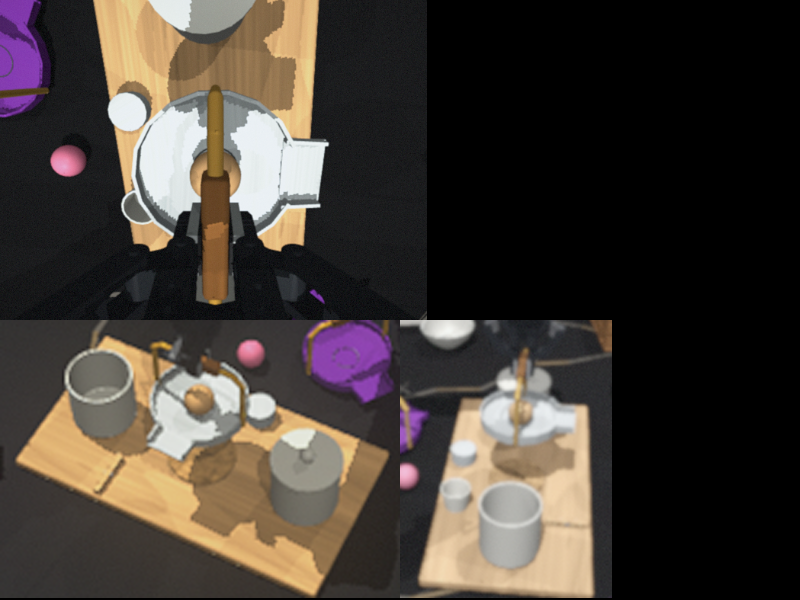

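The dish hangs level and the ball is centred, with the underside at about z 140. Turning it in place above its seat by -88.6° about world z.

Emit:
{"op": "arm_command", "data": {"travel": [[0,0,0],[0,0,0],[0,0,0],[0,0,0],[0,0,0],[0,0,0],[0,0,0],[0,0,0]], "turn": [[0,0,1],[0,0,3],[0,0,6],[0,0,10],[0,0,15],[0,0,20],[0,0,25],[0,0,30]], "claw": [0.5,0.5,0.5,0.5,0.5,0.5,0.5,0.5]}}

```text
clock: 9.5
tool_pos: [565.6, -28.5, 239.1]
ee_rot: [-3.141, 0.0, 0.806]
contact_force: [0.1, -0.2, -3.8]
gripper_width: 13.1
```

Emit:
{"op": "arm_command", "data": {"travel": [[0,0,0],[0,0,0],[0,0,0],[0,0,0],[0,0,0],[0,0,0],[0,0,0],[0,0,0]], "turn": [[0,0,5],[0,0,10],[0,0,15],[0,0,20],[0,0,25],[0,0,30],[0,0,35],[0,0,39]], "claw": [0.5,0.5,0.5,0.5,0.5,0.5,0.5,0.5]}}

```text
clock: 10.5
tool_pos: [565.6, -28.4, 239.1]
ee_rot: [-3.141, 0.0, 0.126]
contact_force: [0.1, 0.3, -3.9]
gripper_width: 13.2
```

Emit:
{"op": "arm_command", "data": {"travel": [[0,0,0],[0,0,0],[0,0,0],[0,0,0],[0,0,0],[0,0,0],[0,0,0],[0,0,0]], "turn": [[0,0,4],[0,0,8],[0,0,11],[0,0,14],[0,0,16],[0,0,18],[0,0,19],[0,0,19.6]], "claw": [0.5,0.5,0.5,0.5,0.5,0.5,0.5,0.5]}}

```text
clock: 11.5
tool_pos: [565.7, -28.6, 239.3]
ee_rot: [-3.142, -0.0, -0.213]
contact_force: [1.0, 0.2, -5.8]
gripper_width: 12.9
```

```bash
python3 look.py i.png
```

```text
11.5 [565.70110166 -28.55626137 239.2964652 ] [-3.14155575e+00 -4.09200440e-05 -2.13126591e-01] [ 0.95582813  0.203135   -5.78331456] [-0.02052988 -0.00293137 -0.00831556] 12.92398978710207
```

View pics/i.png

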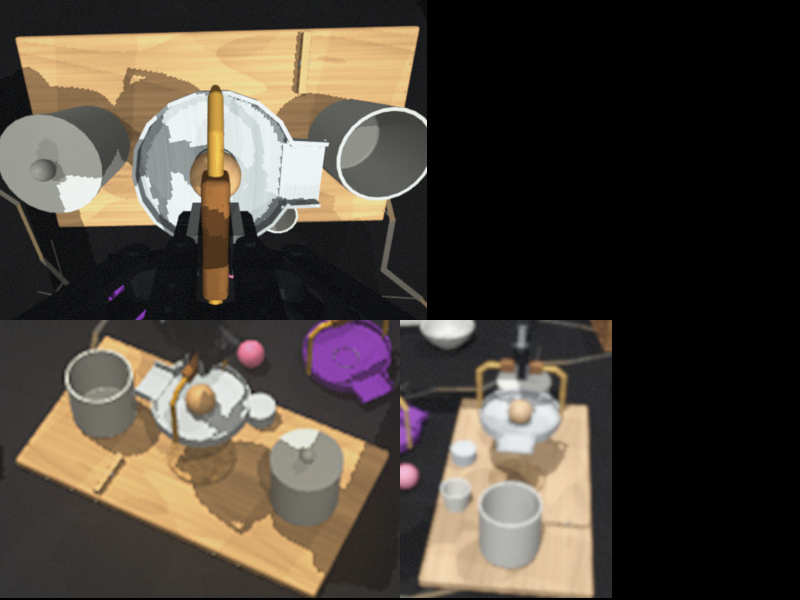

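```bash
python3 - <<'E'
from h import *
z=np.load('i.png.npz');im=z['w'];ci=cams.camera_info('wrist')
A=onz(ci,428.5,186,158);B=onz(ci,415.5,271,158);print(A,B,(A+B)/2,np.hypot(*(A-B)[:2]))
g=im.min(2);m=((g>200)*255).astype(np.uint8);m[:,:437]=0;m[:130]=0;m[270:]=0
c=max(cv2.findContours(m,0,1)[0],key=len);h=cv2.convexHull(c)
Q=np.array([onz(ci,*p,118)[:2] for p in h[:,0]],np.float32);print('jar',cv2.minEnclosingCircle(Q),cv2.boundingRect(h))
# scene view for jar rim
ci=cams.camera_info('scene');print(proj(ci,[[529,-198.4,118]]),'crop',(proj(ci,[[529,-198.4,118]])-[180,165])*2.222+[0,320])
E
```

```text
[ 570.01332054 -126.87249906  158.        ] [ 510.40490402 -112.72024306  158.        ] [ 540.20911228 -119.79637106  158.        ] 61.26540353648994
jar ((529.3346557617188, -198.5816192626953), 49.28504943847656) (442, 141, 118, 122)
[[224.47699321 189.33261948]] crop [[ 98.82787892 374.06708049]]
```

Emit:
{"op": "arm_command", "data": {"travel": [[0,0.1,0],[0,0.3,0],[0,0.65,0],[0,1.15,0],[0,1.75,0],[0,2.45,0],[0,3.2,0],[0,4,0]], "turn": [[0,0,0],[0,0,0],[0,0,0],[0,0,0],[0,0,0],[0,0,0],[0,0,0],[0,0,0]], "claw": [0.5,0.5,0.5,0.5,0.5,0.5,0.5,0.5]}}

```text
clock: 12.65
tool_pos: [557.1, -68.3, 239.3]
ee_rot: [3.142, -0.0, -0.213]
contact_force: [0.6, 0.0, -4.3]
gripper_width: 12.8
```

Emit:
{"op": "arm_command", "data": {"travel": [[0,0.8,0],[0,1.55,0],[0,2.25,0],[0,2.85,0],[0,3.35,0],[0,3.75,0],[0,4.05,0],[0,4.2,0]], "turn": [[0,0,0],[0,0,0],[0,0,0],[0,0,0],[0,0,0],[0,0,0],[0,0,0],[0,0,0]], "claw": [0.5,0.5,0.5,0.5,0.5,0.5,0.5,0.5]}}

```text
clock: 13.65
tool_pos: [548.4, -108.9, 239.3]
ee_rot: [-3.142, -0.0, -0.213]
contact_force: [0.5, -0.4, -5.2]
gripper_width: 13.0
```

Emit:
{"op": "arm_command", "data": {"travel": [[0,0,0],[0,0,0],[0,0,0],[0,0,0],[0,0,0],[0,0,0],[0,0,0],[0,0,0]], "turn": [[0,0,0],[0,0,0],[0,0,0],[0,0,0],[0,0,0],[0,0,0],[0,0,0],[0,0,0]], "claw": [0.5,0.5,0.5,0.5,0.5,0.5,0.5,0.5]}}

```text
clock: 14.65
tool_pos: [548.4, -108.7, 239.3]
ee_rot: [-3.142, -0.0, -0.212]
contact_force: [0.3, -0.5, -4.4]
gripper_width: 13.1
```

```bash
python3 look.py j.png; python3 - <<'E'
from h import *
s=sensors.get_state();t=s['tool_pos'];y=s['ee_rot'][2]-np.pi/2
l=t+92*np.array([np.cos(y),np.sin(y),0]);print('lip xy',l[:2],'jar 529.2 -198.5', abs(s['joint_velocities']).max())
for n in('wrist','scene','side'):
    ci=cams.camera_info(n);print(n,proj(ci,[[l[0],l[1],t[2]+19-100],[529.2,-198.5,118]]).round(1).tolist())
E
```

```text
14.65 [ 548.40705846 -108.71150441  239.28424521] [-3.14155605e+00 -2.52064883e-05 -2.12413173e-01] [ 0.27900413 -0.54304729 -4.41781711] [-0.00311202 -0.02370023  0.01779421] 13.051847239255617
lip xy [ 528.9852447  -198.67634076] jar 529.2 -198.5 0.007087646784578468
wrist [[419.2, 222.4], [399.8, 205.0]]
scene [[223.1, 181.8], [224.4, 189.4]]
side [[287.3, 249.7], [287.0, 261.5]]
```

View pics/j.png

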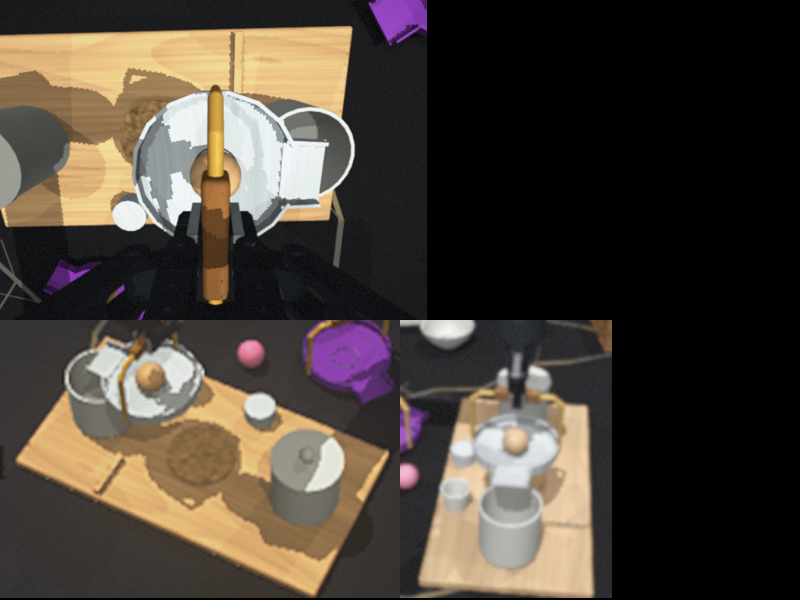

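```bash
python3 - <<'E'
from h import *
z=np.load('j.png.npz');o=[]
l=np.array([529,-198.7,158.3]);d=np.array([np.cos(-1.783),np.sin(-1.783),0]);n=np.array([-d[1],d[0],0])
c0=l-92*d
for nm,k,(x,y,w,h) in(('scene','a',(195,150,80,80)),('side','b',(245,195,80,80))):
    ci=cams.camera_info(nm);s=cv2.resize(z[k][y:y+h,x:x+w],(400,400),interpolation=2)
    for p,c in((l,(255,0,0)),(l+30*n,(255,0,0)),(l-30*n,(255,0,0)),([529.2,-198.5,118],(0,255,0)),(c0+69.5*n+[0,0,12],(255,0,255)),(c0-69.5*n+[0,0,12],(255,0,255))):
        q=(proj(ci,p)[0]-[x,y]+.5)*5;cv2.circle(s,tuple(int(t) for t in q),3,c,-1)
    o.append(s)
cv2.imwrite('pics/k.png',np.hstack(o)[:,:,::-1])
E
```

```text
(no output)
```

View pics/k.png

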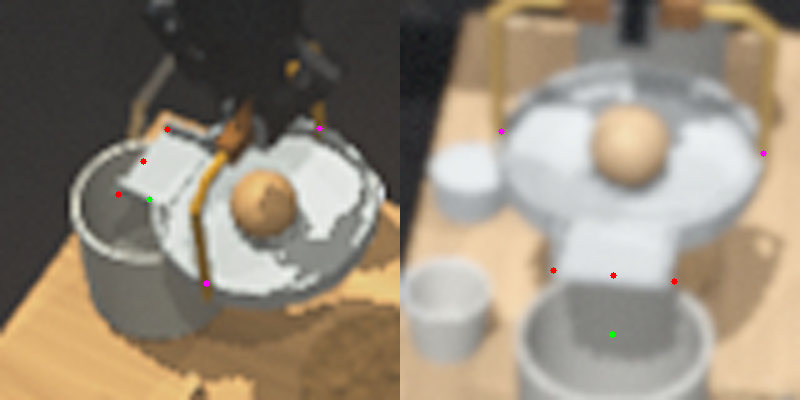

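The close crop matches the prediction. The predicted tip points (red) lie on the spout's end in both views, and the rim points (magenta) lie on the dish, so it is level. The ball is in the middle, and the dark patch in the jar is only shadow. Handing in.

```bash
python3 -c "
from h import *
print(finish_job())"
```

```text
the job is handed in; nothing more can be done
None
```

I handed the job in at about 14.8 s on the robot's clock, with the arm still holding the dish at the open jar; no verdict came back.

**What I did:** I gripped the aluminium dish by its bar and lifted it 116 mm straight up. Above its seat I turned it 88.6° so the spout faced the open jar, then moved it 82 mm across.

**Last checks:**
- **Spout tip:** it came out at (529.0, -198.7), against a measured mouth centre of (529.2, -198.5), and about 40 mm above the rim. That position is worked out from the arm's pose and the given dish sizes.
- **Camera check of the tip:** the scene and side pictures agreed to within a few millimetres.
- **Level and still:** the tool was vertical to within 0.001 rad, and joint speeds were under 0.01 rad/s.
- **Ball:** it looked centred in all views.
- **Contacts:** the measured outside force was only the dish's weight, about 4–5 N. I saw nothing else on the board displaced.

**What disagreed:** in the wrist view the spout's end read about 5 mm sideways from the predicted tip. I put this down to seeing the raised side walls rather than the spout floor, and did not correct for it. In the side view the spout's end sat about 1–2 pixels lower than predicted.

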